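Pack a carton layer and close it with a pinned cover

TASK

Clear the two empty spools off the packing slab and stand them in the grey tray. Then set every carton that is there upright in a marked place of its own on the slab, its long side following the outline, and when all are in, lower the cover board level over both pins until it rests fully home on the two post shoulders, without forcing or tipping it. Leave the other things on the counter alone.

Things in the scene. Friction and masses are not known exactly. Their poses are not given: they have to be found in the camera images.
- slab: Fixed plywood packing slab, 140 (own x) x 244 (own y) x 18 mm; origin at the centre of its underside, on the counter; z up. At own y = -100 and +100 mm (x = 0) stands a post with a shoulder and a pin (see seat). Thin dark outlines on its top mark five carton places, interlocking: two end to end along y, beside three side by side.
- cover: Loose plywood cover board, 130 (own x) x 240 (own y) x 8 mm, 0.22 kg; origin at the centre of its underside; z up. Two 12.5 mm through holes at own y = -100 and +100 mm (x = 0) go over the pins, either way round. On top, in the middle, a wooden grip batten 16 (x) x 80 (y) mm, its top 48 mm above the underside. Starts flat on the counter at the robot's left.
- seat (a point): Point midway between the slab's two post shoulders, at their height, 78 mm above the counter; the seated cover's origin lies here. Each aluminium post is 18 mm in diameter, 60 mm high above the slab; from its flat top rises a steel pin, 10 mm in diameter, 24 mm long, the upper 10 mm tapering to 4 mm (tip 102 mm above the counter).
- tray: Fixed open grey plastic tray, 110 (own x) x 150 (own y) x 30 mm high, walls and floor about 4 mm thick; origin at the centre of its underside, on the counter.
- place0 (a point): Centre of a marked carton place on the slab's upper face (18 mm above the counter), at slab x = -37.5, y = -37.5 mm; its outline, and a carton set here, has the long side along the slab's own y axis. The neighbouring cartons will stand 6 to 9 mm away.
- place1 (a point): Centre of a marked carton place on the slab's upper face (18 mm above the counter), at slab x = -37.5, y = 37.5 mm; its outline, and a carton set here, has the long side along the slab's own y axis. The neighbouring cartons will stand 6 to 9 mm away.
- place2 (a point): Centre of a marked carton place on the slab's upper face (18 mm above the counter), at slab x = 25, y = -50 mm; its outline, and a carton set here, has the long side along the slab's own x axis. The neighbouring cartons will stand 6 to 9 mm away.
- place3 (a point): Centre of a marked carton place on the slab's upper face (18 mm above the counter), at slab x = 25, y = 0 mm; its outline, and a carton set here, has the long side along the slab's own x axis. The neighbouring cartons will stand 6 to 9 mm away.
- place4 (a point): Centre of a marked carton place on the slab's upper face (18 mm above the counter), at slab x = 25, y = 50 mm; its outline, and a carton set here, has the long side along the slab's own x axis. The neighbouring cartons will stand 6 to 9 mm away.
- carton0: Loose cardboard carton, 0.09 kg (three to five are present, all alike; an absent one reads None): box 66 (own x) x 44 (own y) x 28 mm with a stiff upright carrying ridge in the middle of its top to lift it by, 40 (x) x 12 (y) mm, 28 mm high (top 56 mm above the underside). Origin at the centre of its underside; z up. Starts on the counter at the robot's right.
- carton1: Loose cardboard carton, 0.09 kg (three to five are present, all alike; an absent one reads None): box 66 (own x) x 44 (own y) x 28 mm with a stiff upright carrying ridge in the middle of its top to lift it by, 40 (x) x 12 (y) mm, 28 mm high (top 56 mm above the underside). Origin at the centre of its underside; z up. Starts on the counter at the robot's right.
- carton2: Loose cardboard carton, 0.09 kg (three to five are present, all alike; an absent one reads None): box 66 (own x) x 44 (own y) x 28 mm with a stiff upright carrying ridge in the middle of its top to lift it by, 40 (x) x 12 (y) mm, 28 mm high (top 56 mm above the underside). Origin at the centre of its underside; z up. Starts on the counter at the robot's right.
- carton3: Loose cardboard carton, 0.09 kg (three to five are present, all alike; an absent one reads None): box 66 (own x) x 44 (own y) x 28 mm with a stiff upright carrying ridge in the middle of its top to lift it by, 40 (x) x 12 (y) mm, 28 mm high (top 56 mm above the underside). Origin at the centre of its underside; z up. Starts on the counter at the robot's right.
- carton4: Loose cardboard carton, 0.09 kg (three to five are present, all alike; an absent one reads None): box 66 (own x) x 44 (own y) x 28 mm with a stiff upright carrying ridge in the middle of its top to lift it by, 40 (x) x 12 (y) mm, 28 mm high (top 56 mm above the underside). Origin at the centre of its underside; z up. Starts on the counter at the robot's right.
- spool0: Loose empty black plastic spool, standing on the slab at the start: two flanges 44 mm diameter and 8 mm thick on a thinner core (20 mm), 60 mm high, 0.05 kg. Origin at the centre of its underside; own z is its axis.
- spool1: Loose empty black plastic spool, standing on the slab at the start: two flanges 44 mm diameter and 8 mm thick on a thinner core (20 mm), 60 mm high, 0.05 kg. Origin at the centre of its underside; own z is its axis.
- fullspool: Bystander: full spool of cord, 90 mm diameter, 75 mm high, beyond the slab. Leave it alone.
- beadjar: Bystander: small clear jar, 48 mm diameter, 50 mm high, among the cartons' far end. Leave it alone.
- screwdriver: Bystander: screwdriver lying beyond the slab. Leave it alone.
- tin: Bystander: low round metal tin, 56 mm diameter, 35 mm high, left of the tray. Leave it alone.
- tapebox: Bystander: square yellow tape measure, 60 x 60 x 28 mm, beyond the slab. Leave it alone.

How it is judged:
On the way, in this order (a step that is already met when the one before it is completed fails the run):
1. both empty spools stand in the tray (x of spool0 in the frame of tray between -0.055 and 0.055 m and y of spool0 in the frame of tray between -0.075 and 0.075 m and z of each of spool0, spool1 in the frame of tray below 0.012 m and angle between each of spool0, spool1's own z axis and vertical below 0.15 rad and x of spool1 in the frame of tray between -0.055 and 0.055 m and y of spool1 in the frame of tray between -0.075 and 0.075 m), for 0.2 s.
2. every carton stands in a marked place of its own on the slab (((horizontal distance between carton0 and place0 below 0.01 m and angle between the x axis of carton0 and the y axis of slab, either way round below 0.17 rad) or (horizontal distance between carton0 and place1 below 0.01 m and angle between the x axis of carton0 and the y axis of slab, either way round below 0.17 rad) or (horizontal distance between carton0 and place2 below 0.01 m and angle between the x axis of carton0 and the x axis of slab, either way round below 0.17 rad) or (horizontal distance between carton0 and place3 below 0.01 m and angle between the x axis of carton0 and the x axis of slab, either way round below 0.17 rad) or (horizontal distance between carton0 and place4 below 0.01 m and angle between the x axis of carton0 and the x axis of slab, either way round below 0.17 rad)) and angle between each of carton0, carton1, carton2, carton3, carton4's own z axis and vertical below 0.1 rad and z of carton0 in the frame of slab between 0.012 and 0.023 m and ((horizontal distance between carton1 and place0 below 0.01 m and angle between the x axis of carton1 and the y axis of slab, either way round below 0.17 rad) or (horizontal distance between carton1 and place1 below 0.01 m and angle between the x axis of carton1 and the y axis of slab, either way round below 0.17 rad) or (horizontal distance between carton1 and place2 below 0.01 m and angle between the x axis of carton1 and the x axis of slab, either way round below 0.17 rad) or (horizontal distance between carton1 and place3 below 0.01 m and angle between the x axis of carton1 and the x axis of slab, either way round below 0.17 rad) or (horizontal distance between carton1 and place4 below 0.01 m and angle between the x axis of carton1 and the x axis of slab, either way round below 0.17 rad)) and z of carton1 in the frame of slab between 0.012 and 0.023 m and ((horizontal distance between carton2 and place0 below 0.01 m and angle between the x axis of carton2 and the y axis of slab, either way round below 0.17 rad) or (horizontal distance between carton2 and place1 below 0.01 m and angle between the x axis of carton2 and the y axis of slab, either way round below 0.17 rad) or (horizontal distance between carton2 and place2 below 0.01 m and angle between the x axis of carton2 and the x axis of slab, either way round below 0.17 rad) or (horizontal distance between carton2 and place3 below 0.01 m and angle between the x axis of carton2 and the x axis of slab, either way round below 0.17 rad) or (horizontal distance between carton2 and place4 below 0.01 m and angle between the x axis of carton2 and the x axis of slab, either way round below 0.17 rad)) and z of carton2 in the frame of slab between 0.012 and 0.023 m and ((horizontal distance between carton3 and place0 below 0.01 m and angle between the x axis of carton3 and the y axis of slab, either way round below 0.17 rad) or (horizontal distance between carton3 and place1 below 0.01 m and angle between the x axis of carton3 and the y axis of slab, either way round below 0.17 rad) or (horizontal distance between carton3 and place2 below 0.01 m and angle between the x axis of carton3 and the x axis of slab, either way round below 0.17 rad) or (horizontal distance between carton3 and place3 below 0.01 m and angle between the x axis of carton3 and the x axis of slab, either way round below 0.17 rad) or (horizontal distance between carton3 and place4 below 0.01 m and angle between the x axis of carton3 and the x axis of slab, either way round below 0.17 rad)) and z of carton3 in the frame of slab between 0.012 and 0.023 m and ((horizontal distance between carton4 and place0 below 0.01 m and angle between the x axis of carton4 and the y axis of slab, either way round below 0.17 rad) or (horizontal distance between carton4 and place1 below 0.01 m and angle between the x axis of carton4 and the y axis of slab, either way round below 0.17 rad) or (horizontal distance between carton4 and place2 below 0.01 m and angle between the x axis of carton4 and the x axis of slab, either way round below 0.17 rad) or (horizontal distance between carton4 and place3 below 0.01 m and angle between the x axis of carton4 and the x axis of slab, either way round below 0.17 rad) or (horizontal distance between carton4 and place4 below 0.01 m and angle between the x axis of carton4 and the x axis of slab, either way round below 0.17 rad)) and z of carton4 in the frame of slab between 0.012 and 0.023 m), for 0.2 s.
3. the cover rests on both shoulders over the pins (horizontal distance between cover and seat below 0.005 m and z of cover in the frame of seat between -0.004 and 0.004 m and angle between cover's own z axis and vertical below 0.04 rad and angle between the y axis of cover and the y axis of slab, either way round below 0.05 rad and linear speed of cover below 0.02 m/s), for 0.2 s.
At the end, for the whole second after the job is handed in: Both empty spools stand upright inside the tray; every carton present stands upright on the slab within 10 mm and 10 degrees of a marked place of its own; the cover lies level on both post shoulders (within 4 mm in height, 5 mm sideways, about 2 degrees) with a pin through each hole; all at rest (all of step 1 and all of step 2 and all of step 3 and linear speed of each of carton0, carton1, carton2, carton3, carton4, spool0, spool1 below 0.02 m/s); the robot touches nothing.
It fails at once if a bystander was moved more than 5 cm (distance of any of fullspool, beadjar, screwdriver, tin, tapebox from where it was at the start of the episode above 0.05 m).
It fails at once if the cover was tipped more than 17 degrees (angle between cover's own z axis and vertical above 0.3 rad).
It fails at once if the cover was forced or dropped on the slab or its pins (over 60 N) (contact force between cover and slab above 60 N).
Of carton0, carton1, carton2, carton3, carton4 only 3 to 5 are there at a start; the rules pass over those that are not, and their reading is None.
At some moment in a run one of carton0, carton1, carton2, carton3, carton4, cover may be knocked a few centimetres aside while the robot is not near it.
It also fails if it takes over 210 s, if anything falls off the work surface, if the arm or the gripper's body presses on something with over 40 N, if the wrist force passes 120 N, or if a joint passes its speed limit or range.

ROBOT

A 6-joint arm with a two-finger parallel gripper is mounted at the origin on the work surface. World frame = base frame: x ahead of the robot, y to its left, z up, the work surface at z = 0. Lengths are in m, angles in rad, forces in N, time in s.
With the tool pointing down it reaches from about 0.35 to 0.975 m from the base axis. Payload 7.1 kg.
Tool frame: the origin (TCP) lies midway between the tips of the shut fingers; the grasp point (between the pads) lies 19 mm behind it; z points along the fingers, y is the line along which they close (so a half turn about z gives the same grasp; the last joint's range is limited). The gripper opens to 88 mm and grips with 3 to 60 N. Pads are 20 mm wide; open, the fingers measure 115 mm over their backs; the gripper's body (75 mm by 178 mm) begins 61 mm behind the grasp point.
Start: joints at [-1.298, 0.423, 1.63, -0, 1.089, -0.019], TCP at [0.18, -0.599, 0.223] pointing down, gripper open.
Joint ranges: [-3, 3], [-0.9, 2.11], [0.09, 2.58], [-1.31, 4.45], [0.11, 2.69], [-2.54, 2.54]. Speed limits (rad/s): [2.39, 2.39, 3.01, 3.14, 3.14, 3.14].

INTERFACE

Orientations are given as a unit quaternion [w, x, y, z].
In Python, from station import move_pose, movel, movej, command_gripper, wait, inverse_kinematics, read_camera, camera_info, MotionError, job_done, get_time, get_joint_pos, get_qvel, get_effort, get_tcp_pos, get_ee_rot, get_ft_force, get_ft_torque, get_grip_width, get_finger_force gives the robot as it stands. Calls block until the motion is done:
- move_pose(position, orientation): joint-space move of the TCP to a pose.
- movel(position, frame=None, v=0.15, until_force=None): straight line of the TCP; frame=None keeps the orientation; v is the mean speed in m/s. With until_force (N) it stops when the force on the tool has changed by that much, and returns True; else False.
- movej(angles): joint-space move.
- command_gripper(opening): opening from 0.0 (shut) to 1.0 (fully open); the grip force is fixed at half the most; returns when the fingers have stopped.
- wait(seconds).
- inverse_kinematics(position, orientation): joint angles nearest the present ones, or None.
- read_camera(name): name is "scene" or "top" or "wrist"; returns the picture (480x640x3 uint8, red, green, blue); there is no depth.
- camera_info(name): a dict with "intrinsics" (3x3 intrinsics, pixels), "dist" ([k1, k2, p1, p2, k3] as OpenCV has them; the pictures are not rectified), "T" (4x4, takes a point from camera to world coordinates); the wrist camera has in their place "tool_from_camera" (4x4, takes a point from camera to tool coordinates, whose origin is the TCP and whose axes are the flange's). Camera axes: x right, y up, looking along -z (the intrinsics and any distortion apply to the point x, -y, -z); pixel columns grow to the right and rows downward; lengths in m; the calibration is good to about 2 mm. A picture is of the moment at which its call begins: read the wrist's pose just before it. camera_info takes no time and is no camera call.
A pose or a line that the arm cannot do raises MotionError and nothing moves.
- job_done(): hands the job in; it is judged then, once.
Readings, each from a call of its own:
- get_time(): time.
- get_joint_pos(): joint angles.
- get_qvel(): joint speeds.
- get_effort(): joint torques, N m.
- get_tcp_pos(): TCP position.
- get_ee_rot(): TCP orientation.
- get_ft_force(): force on the tool from outside, world axes, zero at the start.
- get_ft_torque(): the same for the moment, N m.
- get_grip_width(): opening from 0.0 (shut) to 1.0 (fully open).
- get_finger_force(): force on a finger pad.
Only numpy, scipy, OpenCV 4.12 (cv2) and the standard library are available. Lean on these libraries where they do the work, as an engineer would, in place of code of your own. Each camera call takes 0.05 s, during which the arm holds its last target. There are 200 camera calls.

## Working session

There is one attempt and no reset: what is moved stays moved. The work goes in short steps, each a Python script; the robot and the scene stay as the last script left them, time stands still between calls to the robot, and variables do not carry over. Pictures are saved under pics/ and viewed, at most 14 in all, crops included, and the job is handed in when it is done.

```bash
ls; mkdir -p pics
python3 - <<'E'
from station import *
import cv2, numpy as np
for n in("scene","top"):
    cv2.imwrite(f"pics/{n}0.png",read_camera(n)[:,:,::-1])
    i=camera_info(n); print(n,np.round(i["intrinsics"],1).tolist(),i["dist"],np.round(i["T"],3).tolist())
print(np.round(camera_info("wrist")["tool_from_camera"],4).tolist(),np.round(camera_info("wrist")["intrinsics"],1).tolist(),camera_info("wrist")["dist"],get_ee_rot(),get_time())
E
```

```text
pics
scene [[537.9, 0.0, 314.9], [0.0, 537.9, 239.6], [0.0, 0.0, 1.0]] [0.04778857 0.         0.         0.         0.        ] [[-0.517, -0.658, 0.547, 1.206], [0.856, -0.394, 0.335, 0.379], [-0.005, 0.641, 0.767, 0.932], [0.0, 0.0, 0.0, 1.0]]
top [[464.0, 0.0, 325.5], [0.0, 464.0, 247.0], [0.0, 0.0, 1.0]] [-0.07062822  0.          0.          0.          0.        ] [[0.023, 0.997, -0.076, 0.523], [-1.0, 0.024, 0.004, 0.027], [0.006, 0.076, 0.997, 1.064], [0.0, 0.0, 0.0, 1.0]]
[[0.0001, 0.9623, 0.2721, 0.0747], [1.0, 0.0001, -0.0006, -0.0001], [-0.0006, 0.2721, -0.9623, -0.1632], [0.0, 0.0, 0.0, 1.0]] [[397.0, 0.0, 319.0], [0.0, 397.0, 240.8], [0.0, 0.0, 1.0]] [-0.03310628  0.          0.          0.          0.        ] [-6.56509285e-04  9.89377424e-01  1.45368067e-01 -8.75803924e-05] 0.1
```

View pics/top0.png

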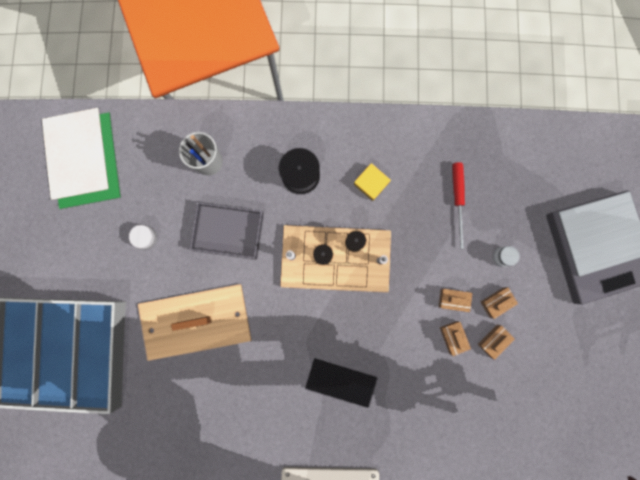

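View pics/scene0.png

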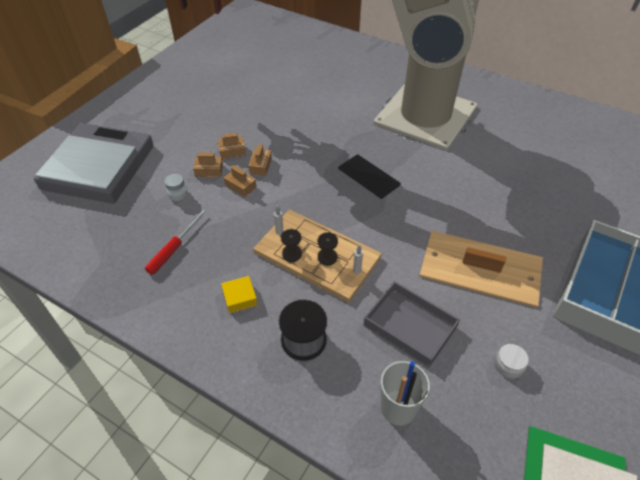

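The top view shows the slab at about px (336,258), with spools at (323,254) and (355,240) and pins at (291,255) and (382,260). The tray is at (227,230). The cover is at (195,323) with holes at (152,330) and (238,314). Four cartons are at (457,299), (500,303), (456,338) and (496,342). The scene view shows the same things. I'll triangulate rough positions next, then take wrist close-ups.

```bash
cat > lib.py <<'E'
from station import *
import numpy as np, cv2
from scipy.spatial.transform import Rotation as R
def rotm(q): return R.from_quat([q[1],q[2],q[3],q[0]]).as_matrix()
def down(yaw):
    """tool down, closing line (tool y) at angle yaw from world x (mod pi); choose tool x nearest outward/inward later"""
    y=np.array([np.cos(yaw),np.sin(yaw),0]); z=np.array([0,0,-1.]); x=np.cross(y,z)
    q=R.from_matrix(np.c_[x,y,z]).as_quat(); return np.array([q[3],q[0],q[1],q[2]])
def wristT(p=None,q=None):
    T=np.eye(4); T[:3,:3]=rotm(get_ee_rot() if q is None else q); T[:3,3]=get_tcp_pos() if p is None else p
    return T@np.array(camera_info("wrist")["tool_from_camera"])
def shoot(name):
    T=wristT() if name=="wrist" else np.array(camera_info(name)["T"])
    return read_camera(name),T
def rays(name,px,T):
    i=camera_info(name); u=cv2.undistortPoints(np.array(px,float).reshape(-1,1,2),np.array(i["intrinsics"]),np.array(i["dist"]))[:,0]
    d=np.c_[u[:,0],-u[:,1],-np.ones(len(u))]@T[:3,:3].T
    return T[:3,3],d/np.linalg.norm(d,axis=1,keepdims=True)
def onz(name,px,T,z):
    o,d=rays(name,px,T); return o+d*((z-o[2])/d[:,2])[:,None]
def tri(obs):
    """obs: list of (name,px,T) -> point, residual"""
    A=np.zeros((3,3));b=np.zeros(3);L=[]
    for n,p,T in obs:
        o,d=rays(n,[p],T);P=np.eye(3)-np.outer(d[0],d[0]);A+=P;b+=P@o;L.append((o,P))
    x=np.linalg.solve(A,b); return x,max(np.linalg.norm(P@(x-o)) for o,P in L)
def project(name,pts,T):
    i=camera_info(name); c=(np.asarray(pts,float).reshape(-1,3)-T[:3,3])@T[:3,:3]
    return cv2.projectPoints(c*[1,-1,-1],np.zeros(3),np.zeros(3),np.array(i["intrinsics"]),np.array(i["dist"]))[0][:,0]
def best_q(pos,yaw):
    """of the two half-turn grasps take that with the smaller wrist turn"""
    c=[]
    for y in (yaw,yaw+np.pi):
        q=down(y); j=inverse_kinematics(list(pos),list(q))
        if j is not None: c.append((abs(j[5]),y,q))
    if not c: raise RuntimeError(f"no ik {pos}")
    return min(c,key=lambda t:t[0])[2]
E
python3 - <<'E'
from lib import *
Tt=np.array(camera_info("top")["T"]);Ts=np.array(camera_info("scene")["T"])
for n,a,b in [("spoolA",(323,252),(327,241)),("spoolB",(355,239),(291,237)),("pin+",(291,253),(358,251)),("pin-",(383,259),(278,212)),("hole+",(152,330),(531,278)),("hole-",(238,314),(435,254)),("tray mid",(227,230),(411,324))]:
    p,r=tri([("top",a,Tt),("scene",b,Ts)]);print(n,p.round(4),round(r,4))
print(onz("top",[(457,299),(500,303),(456,338),(496,342),(508,256)],Tt,.04).round(3))
from itertools import product
for p in ([.42,-.33,.32],[.49,-.02,.32],[.38,.28,.32]):
    for yaw in (-np.pi/2,np.pi/2,0,np.pi):
        j=inverse_kinematics(p,list(down(yaw))); print(p,round(yaw,2),None if j is None else np.round(j,2))
E
```

```text
spoolA [0.5867 0.0286 0.0762] 0.0005
spoolB [ 0.6164 -0.0398  0.0775] 0.0003
pin+ [0.5821 0.0972 0.0824] 0.0015
pin- [ 0.5748 -0.0997  0.0821] 0.0003
hole+ [0.4031 0.4161 0.0044] 0.002
hole- [0.4451 0.2196 0.0035] 0.0016
tray mid [0.6363 0.2501 0.0083] 0.0007
[[ 0.492 -0.271  0.04 ]
 [ 0.485 -0.368  0.04 ]
 [ 0.406 -0.269  0.04 ]
 [ 0.399 -0.359  0.04 ]
 [ 0.59  -0.386  0.04 ]]
[0.42, -0.33, 0.32] -1.57 [-0.69  0.18  1.73 -0.    1.23  0.88]
[0.42, -0.33, 0.32] 1.57 [-0.69  0.18  1.73 -0.    1.23 -2.26]
[0.42, -0.33, 0.32] 0 [-0.69  0.18  1.73 -0.    1.23 -0.69]
[0.42, -0.33, 0.32] 3.14 [-0.69  0.18  1.73 -0.    1.23  2.45]
[0.49, -0.02, 0.32] -1.57 [-0.07  0.11  1.82 -0.    1.21  1.51]
[0.49, -0.02, 0.32] 1.57 [-0.07  0.11  1.82 -0.    1.21 -1.64]
[0.49, -0.02, 0.32] 0 [-0.07  0.11  1.82 -0.    1.21 -0.07]
[0.49, -0.02, 0.32] 3.14 None
[0.38, 0.28, 0.32] -1.57 [ 0.61  0.08  1.85 -0.    1.21  2.18]
[0.38, 0.28, 0.32] 1.57 [ 0.61  0.08  1.85 -0.    1.21 -0.96]
[0.38, 0.28, 0.32] 0 [ 0.61  0.08  1.85 -0.    1.21  0.61]
[0.38, 0.28, 0.32] 3.14 [ 0.61  0.08  1.85 -0.    1.21 -2.53]
```

```bash
cat >> lib.py <<'E'
def pick(x,y,z,yaw,open_=.8,lift=.2,v=.08,above=.08):
    q=best_q((x,y,z),yaw); p0=[x,y,max(z+above,.15)]
    command_gripper(open_); move_pose(p0,q); hit=movel([x,y,z],v=v,until_force=12)
    command_gripper(0); w=get_grip_width()
    movel([x,y,lift],v=.15); print("pick",get_tcp_pos().round(4),"hit",hit,"width mm",round(w*88,1),"now",round(get_grip_width()*88,1),"t",round(get_time(),1))
def place(x,y,z,yaw,open_=.8,lift=.2,slack=.006,f=4,v=.03,q=None):
    q=best_q((x,y,z),yaw) if q is None else q
    move_pose([x,y,lift],q); movel([x,y,z+.025],v=.12); hit=movel([x,y,z-slack],v=v,until_force=f)
    print("down",get_tcp_pos().round(4),"hit",hit); command_gripper(open_); movel([x,y,lift],v=.2)
    print("released t",round(get_time(),1))
E
python3 - <<'E'
from lib import *
pick(.587,.0286,.055,0)
place(.639,.283,.042,0)
pick(.6164,-.0398,.055,0)
place(.634,.217,.042,0)
# looks
def look(n,p,yaw):
    move_pose(p,best_q(p,yaw)); wait(.2); im,T=shoot("wrist"); cv2.imwrite(f"pics/{n}.png",im[:,:,::-1]); np.save(f"pics/{n}.npy",T)
look("slab1",[.578,0,.27],0)
look("slab2",[.578,-.05,.27],0)
look("cart1",[.445,-.34,.27],0)
look("cart2",[.445,-.38,.27],0)
cv2.imwrite("pics/top1.png",read_camera("top")[:,:,::-1])
a=cv2.imread("pics/slab1.png");b=cv2.imread("pics/cart1.png");cv2.imwrite("pics/v1.png",cv2.resize(np.vstack([a,b]),(400,600),interpolation=cv2.INTER_AREA))
print(get_time())
E
```

```text
pick [0.5863 0.0286 0.1991] hit False width mm 43.2 now 43.5 t 6.3
down [0.6383 0.2829 0.0408] hit True
released t 10.9
pick [ 0.6157 -0.0397  0.199 ] hit False width mm 43.3 now 43.4 t 15.4
down [0.6344 0.217  0.0408] hit True
released t 20.0
23.825
```

View pics/slab1.png

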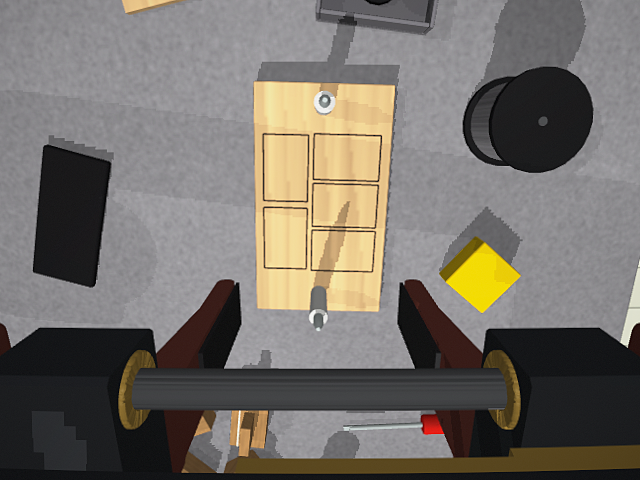

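View pics/cart1.png

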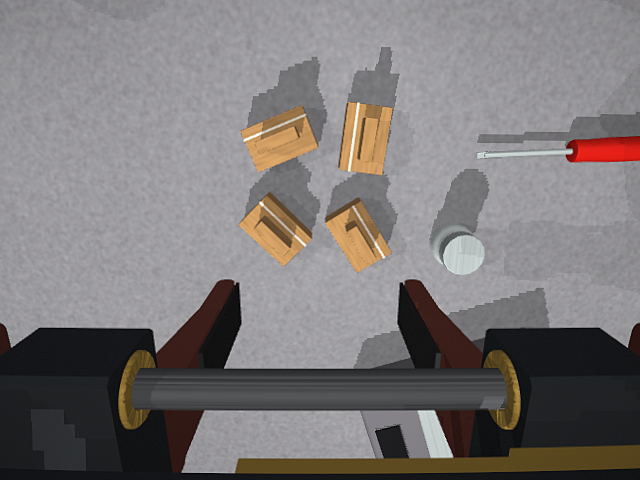

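View pics/top1.png

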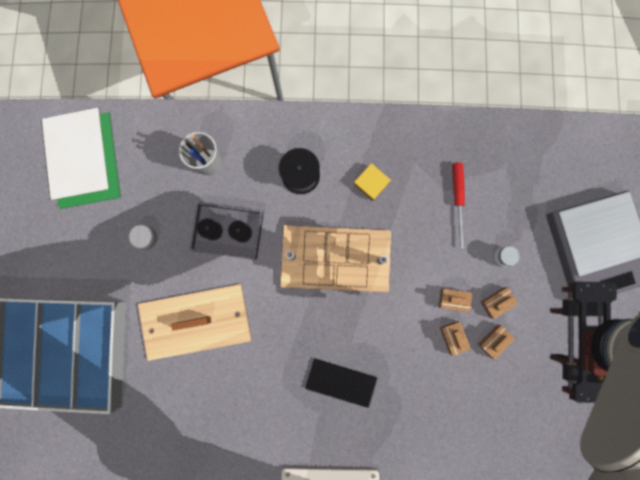

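The spools stand in the tray at top px (208,229) and (240,231). The wrist picture of the slab shows five clean outlines: places 1 and 0 at (286,168) and (286,238), and places 4, 3 and 2 at (347,158), (345,206) and (343,251). The carton picture shows four upright cartons at (278,138), (366,138), (275,230) and (358,235), each with a white tape stripe.

```bash
cat >> lib.py <<'E'
def quads(im,lo=(5,80,60),hi=(25,255,255),amin=800):
    m=cv2.inRange(cv2.cvtColor(im,cv2.COLOR_RGB2HSV),lo,hi); m[285:,:]=0
    m=cv2.morphologyEx(m,cv2.MORPH_CLOSE,np.ones((7,7)))
    return [c for c in cv2.findContours(m,cv2.RETR_EXTERNAL,cv2.CHAIN_APPROX_NONE)[0] if cv2.contourArea(c)>amin]
def rect(c,T,z):
    """silhouette on plane z -> centre, long, short, yaw of long side"""
    p=onz("wrist",c.reshape(-1,2),T,z)[:,:2]
    b=cv2.boxPoints(cv2.minAreaRect((p*1000).astype(np.float32)))/1000
    e0,e1=b[1]-b[0],b[2]-b[1]
    if np.linalg.norm(e0)<np.linalg.norm(e1): e0,e1=e1,e0
    return b.mean(0),np.linalg.norm(e0),np.linalg.norm(e1),np.arctan2(e0[1],e0[0])
E
cat > m.py <<'E'
from lib import *
ld=lambda n:(cv2.imread(f"pics/{n}.png")[:,:,::-1].copy(),np.load(f"pics/{n}.npy"))
A=ld("slab1");B=ld("slab2")
loc={0:(-.0375,-.0375),1:(-.0375,.0375),4:(.025,.05)}
def cells(im):
    g=cv2.cvtColor(im,cv2.COLOR_RGB2GRAY); wood=cv2.inRange(cv2.cvtColor(im,cv2.COLOR_RGB2HSV),(8,40,120),(30,255,255))
    line=cv2.threshold(cv2.morphologyEx(g,cv2.MORPH_BLACKHAT,np.ones((7,7))),25,255,cv2.THRESH_BINARY)[1]
    m=wood&~line; n,l,s,c=cv2.connectedComponentsWithStats(m,connectivity=4)
    out=[]
    for k in range(1,n):
        if 600<s[k,4]<6000:
            cc=max(cv2.findContours((l==k).astype(np.uint8),cv2.RETR_EXTERNAL,cv2.CHAIN_APPROX_NONE)[0],key=cv2.contourArea)
            out.append(cc)
    return out
for im,T in (A,B):
    for c in cells(im):
        x=rect(c,T,.018); print("cell",cv2.minAreaRect(c)[0],x[0].round(4),np.round(x[1:3],4),round(np.degrees(x[3]),1))
for n in ("cart1","cart2"):
    im,T=ld(n)
    for c in quads(im):
        x=rect(c,T,.028); print(n,np.round(cv2.minAreaRect(c)[0]),x[0].round(4),np.round(x[1:3],4),round(np.degrees(x[3]),1))
    w=cv2.inRange(im,(215,215,205),(255,255,255)); w[285:]=0; w[:,410:]=0
    for c in cv2.findContours(w,cv2.RETR_EXTERNAL,cv2.CHAIN_APPROX_NONE)[0]:
        if cv2.contourArea(c)>40: print("tape",np.round(cv2.minAreaRect(c)[0],1))
E
python3 m.py
```

```text
cell (285.0, 167.0) [0.5434 0.0367] [0.0655 0.0431] 89.2
cell (346.5940856933594, 157.11373901367188) [0.6064 0.0474] [0.0655 0.0436] -1.4
cell (344.5705871582031, 205.31765747070312) [ 0.6051 -0.0028] [0.0654 0.0435] -1.5
cell (285.0, 237.5) [ 0.5415 -0.0387] [0.0656 0.0432] 88.0
cell (342.53509521484375, 250.45535278320312) [ 0.6038 -0.0528] [0.0655 0.0438] -1.2
cell (482.8247375488281, 278.2174377441406) [ 0.7622 -0.0848] [0.0621 0.0617] -40.1
cell (251.95840454101562, 432.8117370605469) [ 0.4933 -0.2961] [0.0747 0.034 ] 83.3
cell (284.0, 116.5) [0.5432 0.0368] [0.0659 0.0436] 88.5
cell (347.47344970703125, 105.42780303955078) [0.6064 0.0477] [0.0655 0.044 ] -1.5
cell (345.4109802246094, 156.79489135742188) [ 0.6052 -0.0026] [0.0656 0.0436] -1.3
cell (283.5052795410156, 191.1834259033203) [ 0.5414 -0.0387] [0.0655 0.0434] 88.6
cell (343.4114074707031, 204.96270751953125) [ 0.6039 -0.0528] [0.0657 0.0441] -0.9
cell (487.7500305175781, 233.25) [ 0.7622 -0.0837] [0.062  0.0619] -40.0
cart1 [357. 235.] [ 0.4867 -0.3735] [0.0705 0.044 ] -58.1
cart1 [276. 229.] [ 0.4011 -0.3671] [0.066  0.0486] -45.0
cart1 [279. 138.] [ 0.4066 -0.2744] [0.0658 0.0442] 21.7
cart1 [365. 138.] [ 0.4913 -0.2741] [0.066  0.0449] 83.3
tape [353.3 136.5]
cart2 [359. 198.] [ 0.4872 -0.3743] [0.0684 0.044 ] -58.0
cart2 [275. 192.] [ 0.4006 -0.3678] [0.0656 0.047 ] -44.8
cart2 [280.  96.] [ 0.4066 -0.2748] [0.0658 0.045 ] 21.9
cart2 [367.  96.] [ 0.4914 -0.2742] [0.066  0.0446] 82.9
tape [355.   93.5]
```

```bash
cat >> lib.py <<'E'
LOC=np.array([(-.0375,-.0375),(-.0375,.0375),(.025,-.05),(.025,0),(.025,.05)])
_m=np.array([(.5414,-.0387),(.5433,.0367),(.60385,-.0528),(.60515,-.0027),(.6064,.0476)])
_c=(LOC-LOC.mean(0)).T@(_m-_m.mean(0)); SYAW=np.arctan2(_c[0,1]-_c[1,0],_c[0,0]+_c[1,1])
SR=np.array([[np.cos(SYAW),-np.sin(SYAW)],[np.sin(SYAW),np.cos(SYAW)]]); SC=_m.mean(0)-SR@LOC.mean(0)
def S(p): return SC+SR@np.array(p)
def over(c,z=.24,yaw=0):
    q=best_q((c[0],c[1],z),yaw); off=rotm(q)@np.array([.0747,0,0])
    p=[c[0]-off[0],c[1]-off[1],z]; move_pose(p,q); wait(.15); return shoot("wrist")
E
cat > cart.py <<'E'
from lib import *
print("slab",SC.round(4),round(np.degrees(SYAW),2),"resid",np.abs(_m-np.array([S(l) for l in LOC])).max().round(4)) if 0 else print("slab",SC.round(4),round(np.degrees(SYAW),2))
def do(c,k):
    im,T=over(c); r=[rect(q,T,.028) for q in quads(im)]
    x,l,s,yw=min(r,key=lambda t:np.hypot(*(t[0]-c))); print("carton",x.round(4),round(l,4),round(s,4),round(np.degrees(yw),1))
    assert abs(l-.066)<.003 and abs(s-.044)<.003
    pick(*x,.030,yw+np.pi/2,open_=.4,lift=.16)
    w=get_grip_width()*88; assert 9<w<15,w
    place(*S(LOC[k]),.0485,SYAW if k<2 else SYAW+np.pi/2,open_=.35,lift=.16)
import sys
for c,k in eval(sys.argv[1]): do(np.array(c),k)
E
python3 cart.py "[((.4913,-.2741),4)]" && python3 cart.py "[((.4066,-.2746),1),((.487,-.374),2),((.4008,-.3675),0)]"
```

```text
slab [ 0.58  -0.002] -1.47
carton [ 0.4918 -0.2742] 0.0661 0.0439 83.2
pick [ 0.4912 -0.2738  0.1592] hit False width mm 12.1 now 11.8 t 28.8
down [0.606  0.0473 0.0478] hit True
released t 33.0
slab [ 0.58  -0.002] -1.47
carton [ 0.4064 -0.2744] 0.0659 0.0439 21.7
pick [ 0.4058 -0.274   0.1593] hit False width mm 11.7 now 12.2 t 39.5
down [0.5431 0.0365 0.0478] hit True
released t 43.7
carton [ 0.4879 -0.3755] 0.0659 0.0439 -58.0
pick [ 0.4873 -0.375   0.1591] hit False width mm 11.9 now 11.7 t 49.7
down [ 0.6035 -0.0525  0.0478] hit True
released t 54.9
carton [ 0.3619 -0.3736] 0.0659 0.0444 -46.1
pick [ 0.3615 -0.3731  0.1592] hit False width mm 11.6 now 11.8 t 62.7
down [ 0.5413 -0.0385  0.0478] hit True
released t 67.0
```

Run:
```python
from lib import *
for n,c,y in (("sl",S((0,0)),SYAW),("cv",np.array([.424,.318]),np.radians(12.1))):
    for i,d in enumerate((0,.04)):
        im,T=over(c+[d/3,d],yaw=y,z=.25); cv2.imwrite(f"pics/{n}{i}.png",im[:,:,::-1]); np.save(f"pics/{n}{i}.npy",T)
a=cv2.imread("pics/sl0.png")[:330,120:520];b=cv2.imread("pics/cv0.png")[:330,120:520]
cv2.imwrite("pics/v2.png",cv2.resize(np.hstack([a,b]),(800,330)))
print(get_time(),get_tcp_pos())
```

```text
70.1167 [0.45270662 0.28414945 0.2497883 ]
```

View pics/v2.png

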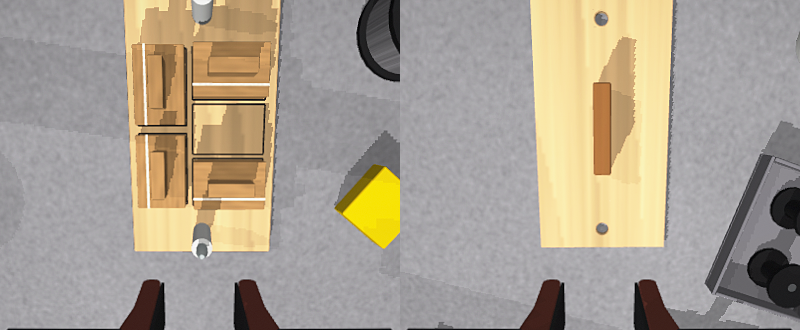

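The left half shows the cartons squarely in places 0, 1, 2 and 4, with the pins at crop px (202,5) and (202,245). The right half shows the cover flat, with holes at crop px (601,18) and (601,229) and the batten at (602,128).

```bash
cat > hm.py <<'E'
from lib import *
ld=lambda n:(cv2.imread(f"pics/{n}.png")[:,:,::-1].copy(),np.load(f"pics/{n}.npy"))
def blob(im,T,p,lo,hi,inv=False,r=22):
    u,v=project("wrist",[p],T)[0].round().astype(int); x0,y0=max(u-r,0),max(v-r,0)
    if not(r<=u<640-r and 0<=v<300): return None
    m=cv2.inRange(cv2.cvtColor(im,cv2.COLOR_RGB2HSV),lo,hi)[y0:v+r,x0:u+r]
    if inv:m=~m
    cs=[c for c in cv2.findContours(m,cv2.RETR_EXTERNAL,cv2.CHAIN_APPROX_NONE)[0] if cv2.contourArea(c)>25]
    c=min(cs,key=lambda c:np.hypot(*(c.reshape(-1,2).mean(0)+[x0-u,y0-v])))+[x0,y0]
    return c.reshape(-1,2)
def holes(names,guess,verbose=1):
    out=[]
    for g in guess:
        obs=[];pts=[]
        for n in names:
            im,T=ld(n); c=blob(im,T,[*g,.008],(8,60,110),(30,255,255),inv=True)
            if c is None: continue
            e=cv2.minEnclosingCircle((onz("wrist",c,T,.008)[:,:2]*1000).astype(np.float32)); pts.append(np.array(e[0])/1000)
            obs.append(("wrist",cv2.fitEllipse(c)[0],T))
            if verbose: print(n,"hole",c.mean(0).round(1),pts[-1].round(4),"dia",round(2*e[1],1))
        if len(obs)>1 and verbose: print("  tri",tri(obs)[0].round(4))
        out.append(np.mean(pts,0))
    return np.array(out)
if __name__=="__main__":
    h=holes(("cv0","cv1"),[(.4031,.4161),(.4451,.2196)]); d=h[0]-h[1]
    print("cover c",h.mean(0).round(4),"dist",np.hypot(*d).round(4),"yaw",round(np.degrees(np.arctan2(-d[0],d[1])),2))
    for s in(1,-1):
        print("pred shoulder",S((0,.1*s)).round(4))
        for n in("slab1","slab2","sl0","sl1"):
            im,T=ld(n); c=blob(im,T,[*S((0,.1*s)),.078],(0,0,185),(180,40,255))
            if c is None: continue
            e=cv2.minEnclosingCircle((onz("wrist",c,T,.078)[:,:2]*1000).astype(np.float32)); print(n,c.mean(0).round(1),np.round(e[0],1),"dia",round(2*e[1],1))
E
python3 hm.py
```

```text
cv0 hole [320.9  18.8] [0.4066 0.414 ] dia 11.4
cv1 hole [300.1  60.6] [0.4068 0.4141] dia 11.5
  tri [0.4065 0.4146 0.0043]
cv0 hole [321.8 227.6] [0.4491 0.2195] dia 10.9
cv1 hole [303.1 260.7] [0.4491 0.2196] dia 11.2
  tri [0.4492 0.2196 0.0079]
cover c [0.4279 0.3168] dist 0.1991 yaw 12.29
pred shoulder [0.5826 0.098 ]
slab1 [324.2 100.7] [582.5  97.9] dia 18.2
slab2 [323.5  38.4] [582.2  98.3] dia 18.3
sl1 [303.5  48.5] [582.3  98.1] dia 18.4
pred shoulder [ 0.5775 -0.1019]
slab2 [311.6 267.5] [ 572.7 -101.4] dia 15.2
sl0 [321.7 246.9] [ 577.3 -102.3] dia 18.7
sl1 [301.1 287.4] [ 572.4 -102.6] dia 28.5
```

```bash
cat > cov.py <<'E'
from lib import *
c=np.array([.4279,.3168]); yw=np.radians(12.29)
q=best_q((*c,.012),yw); qp=best_q((*S((0,0)),.12),SYAW)
command_gripper(.5); move_pose([*c,.10],q)
e=c-get_tcp_pos()[:2]; t=c+e; movel([*t,.10],v=.05)
print("hit",movel([*t,.012],v=.06,until_force=10)); a=get_tcp_pos(); print("at",a.round(4))
command_gripper(0); print("w",get_grip_width()*88); a=get_tcp_pos(); f0=get_ft_force()
movel([*t,.05],v=.05); print("lift F",(get_ft_force()-f0).round(2),"w",round(get_grip_width()*88,1))
movel([*t,.17],v=.12)
off=rotm(q).T@np.append(c-a[:2],0); print("offset in tool",off.round(4))
g=np.array([.57985,-.00195]); D=rotm(qp)[:2,:2]@off[:2]; goal=g-D
movel([*goal,.17],frame=list(qp),v=.12); wait(.5)
p=get_tcp_pos(); print("err",(p[:2]-goal).round(4),get_ee_rot().round(4),qp.round(4)); cmd=goal+(goal-p[:2])
movel([*cmd,.125],v=.05); wait(.5); p=get_tcp_pos(); print("err",(p[:2]-goal).round(4),p[2].round(4)); cmd=cmd+(goal-p[:2]); movel([*cmd,.122],v=.02)
print("tcp",get_tcp_pos().round(4),"t",get_time()); np.save("cmd.npy",cmd)
im,T=shoot("wrist"); cv2.imwrite("pics/h_w.png",im[:,:,::-1])
s=read_camera("scene");cv2.imwrite("pics/h_s.png",cv2.resize(s[180:310,220:420],(800,520))[:,:,::-1])
E
python3 cov.py
```

```text
hit False
at [0.4274 0.3165 0.0124]
w 16.360578907315446
lift F [-0.44  0.52 -3.24] w 15.6
offset in tool [0.0002 0.0006 0.    ]
err [0. 0.] [0.     0.7161 0.698  0.    ] [0.     0.7161 0.698  0.    ]
err [-0. -0.] 0.1251
tcp [ 0.579  -0.0022  0.1218] t 81.1417
```

View pics/h_s.png

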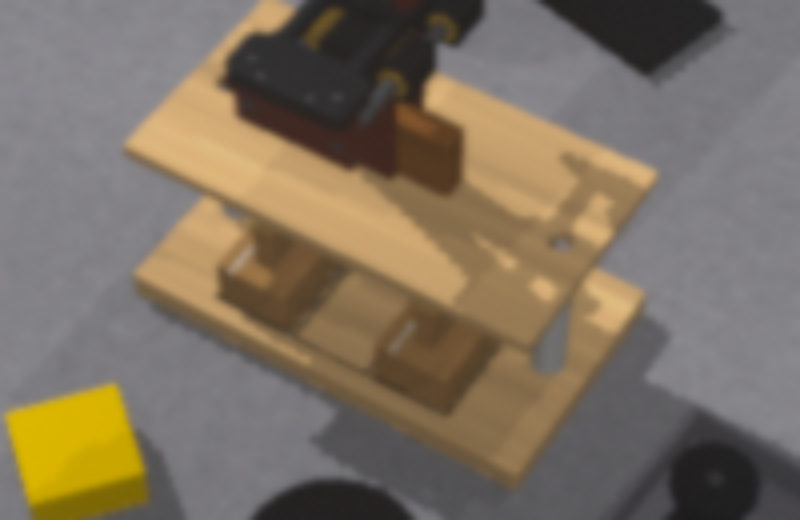

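View pics/h_w.png

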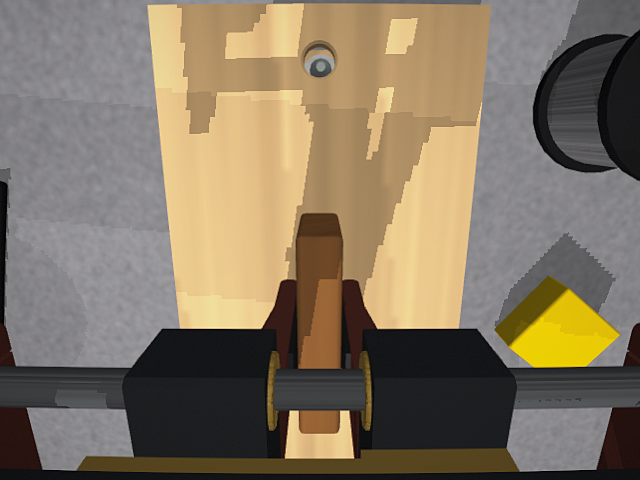

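The scene view shows the cover level above the slab. In the wrist view the pin sits inside the far hole, with the hole at about (319,58). I'll measure the hole against the pin before lowering.

Run:
```python
from lib import *
im,T=shoot("wrist")
x0,y0=290,30; h=cv2.cvtColor(im,cv2.COLOR_RGB2HSV)[y0:90,x0:350]
m=~cv2.inRange(h,(8,45,120),(30,255,255))
best=max([c for c in cv2.findContours(m,cv2.RETR_EXTERNAL,cv2.CHAIN_APPROX_NONE)[0]],key=cv2.contourArea).reshape(-1,2)+[x0,y0]
e=cv2.minEnclosingCircle((onz("wrist",best,T,.1175)[:,:2]*1000).astype(np.float32)); print("nonwood",best.min(0),best.max(0),np.round(e[0],2),round(2*e[1],2))
# pixel hole circle by HoughCircles, pin tip
g=cv2.cvtColor(im,cv2.COLOR_RGB2GRAY)[y0:90,x0:350]
k=cv2.HoughCircles(g,cv2.HOUGH_GRADIENT,1,20,param1=120,param2=8,minRadius=13,maxRadius=22)
print(k)
if k is not None: print(onz("wrist",k[0,:,:2]+[x0,y0],T,.1175).round(4))
print("pred tip px",project("wrist",[[.5823,.0981,.102],[.5823,.0981,.078],[.5823,.0981,.1175]],T).round(1))
cv2.imwrite("pics/hz.png",cv2.resize(im[y0:90,x0:350],(480,480),interpolation=cv2.INTER_NEAREST)[:,:,::-1])
```

```text
nonwood [304  43] [334  77] [581.87  98.33] 12.43
[[[28.5 28.5 19. ]]]
[[0.5817 0.0989 0.1175]]
pred tip px [[319.9  66.7]
 [319.8  74.1]
 [320.   60.8]]
```

View pics/hz.png

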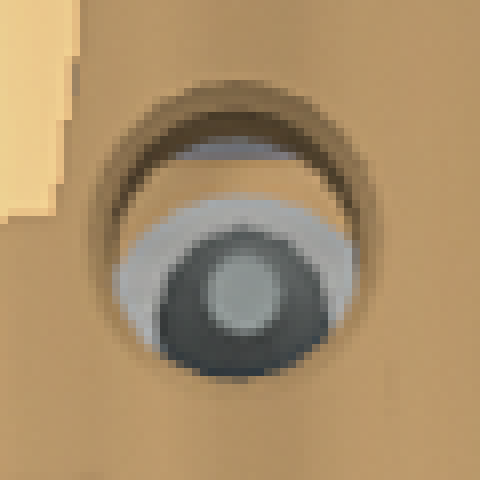

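The crop shows the hole centred at px (319.6,59) and the pin tip at (320.4,67), which matches the predicted (319.9,66.7). The offset is about 0.4 mm, well within clearance. Lowering gently.

Run:
```python
from lib import *
c=np.load("cmd.npy")+[.0003,-.0002]
movel([*c,.118],v=.02); f0=get_ft_force()
for z in np.arange(.115,.086,-.003):
    h=movel([*c,z],v=.02,until_force=5); p=get_tcp_pos()
    if h: print("hit",p.round(4),(get_ft_force()-f0).round(2)); break
print(p.round(4),(get_ft_force()-f0).round(1),get_ft_torque().round(2),get_time())
s=read_camera("scene");cv2.imwrite("pics/l_s.png",cv2.resize(s[180:310,220:420],(800,520))[:,:,::-1])
```

```text
hit [ 0.5798 -0.0024  0.09  ] [-0.78 -0.6   7.63]
[ 0.5798 -0.0024  0.09  ] [-0.8 -0.6  7.6] [-0.04  0.17 -0.04] 84.55
```

View pics/l_s.png

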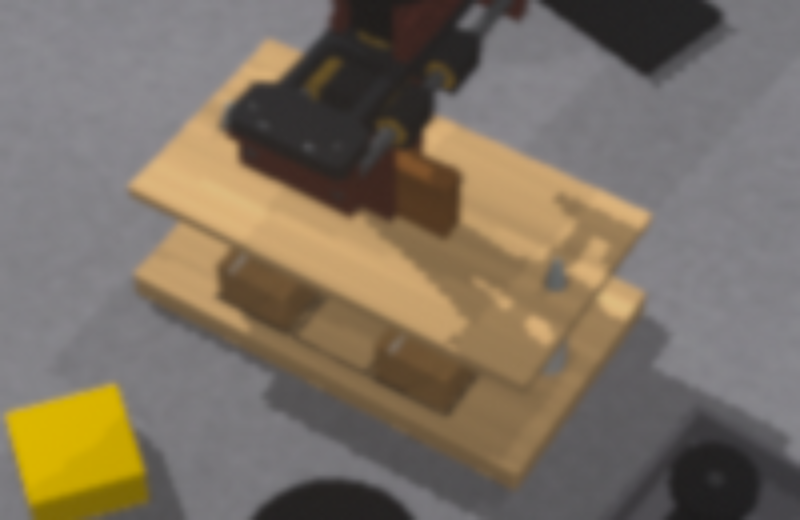

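The TCP stopped at 0.090, which puts the underside at 0.078, the shoulder height. The crop shows the pin standing through the near hole at (557,272). I'll release, retreat and check both ends.

Run:
```python
from lib import *
command_gripper(.4); p=get_tcp_pos(); movel([p[0],p[1],.2],v=.1); 
im,T=over(S((0,0)),yaw=SYAW,z=.32); q=[c for c in quads(im,(8,40,60),(30,255,255),5000)]
for z in (.086,):
    for c in q: r=rect(c,T,z); print(r[0].round(4),np.round(r[1:3],4),round(np.degrees(r[3]),2))
print(get_time())
a=im[:300,150:490,::-1]; s=read_camera("scene")[180:340,220:470,::-1]
cv2.imwrite("pics/fin.png",np.hstack([cv2.resize(a,(340,300)),cv2.resize(s,(460,300))]))
```

```text
[ 0.58   -0.0061] [0.2333 0.1314] 88.54
87.1917
```

View pics/fin.png

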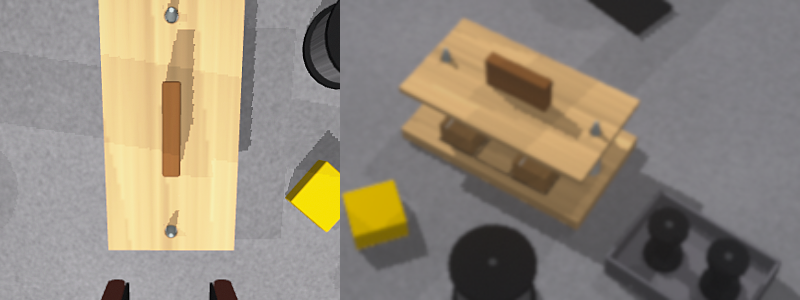

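Both pins stand through the holes, at (171,14) and (171,231) in the left crop. The cover lies level and both spools are upright in the tray.

```bash
python3 -c "
from station import *
wait(.5); print(job_done(),get_time())"
```

```text
the job is handed in; nothing more can be done
the job is handed in; nothing more can be done
```

I handed the job in at about 88 s: both spools are in the tray, all four cartons are in marked places (0, 1, 2 and 4), and the cover is seated level over both pins; the hand-in returned no verdict.

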